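# Find the tin that rattles

## Task

A heavy grinding ball from the sample mill has been closed by mistake into one of the three lidded aluminium tins standing loose on the near part of the desk; the other two are packed firm and weigh the same. Lift and shake the tins to tell which one rattles, and set the two that do not rattle down gently in nests of the aluminium carrier, any two of its three nests, seated flat, one tin to a nest. Finish while holding the rattling tin out over the middle of the yellow notebook, level and still, about 15 cm above it; do not put it down or let go, and leave the other things on the desk alone.

Things in the scene. Friction and masses are not known exactly. Their poses are not given: they have to be found in the camera images.
- tin_p: one of the three lidded round aluminium tins, any of which may rattle: 66 mm across the lid, 63 mm across the body, 45 mm tall, 0.25 to 0.35 kg, lid tight. Origin: centre of its underside, z up its axis. One tin holds a free 30 mm ball of 0.21 kg with some 12 mm of room to every side; the other two are packed firm and weigh about the same
- tin_q: one of the three lidded round aluminium tins, any of which may rattle: 66 mm across the lid, 63 mm across the body, 45 mm tall, 0.25 to 0.35 kg, lid tight. Origin: centre of its underside, z up its axis. When a level sideways stroke of some 6 cm in 0.4 s stops, a loose ball rolls to the leading wall, knocks and mostly stays there: from stroke to opposite stroke the wrist moment shifts by 0.03 to 0.06 N m
- tin_r: one of the three lidded round aluminium tins, any of which may rattle: 61 mm across the lid, 58 mm across the body, 45 mm tall, 0.25 to 0.35 kg, lid tight. Origin: centre of its underside, z up its axis. In a packed tin nothing moves: the wrist moment after opposite strokes differs by some 0.01 N m, at first up to 0.025 while the tin settles in the grip
- nest_0 (a point): centre of the floor of the first nest of the tin carrier: a fixed aluminium plate 300 x 96 mm whose top lies 16 mm above the desk, with three round nests 71 mm across and 7 mm deep (chamfered rims, floors 9 mm above the desk) in a row, 98 mm apart. x runs along the row, z up. A seated tin stands 38 mm proud of the plate
- nest_1 (a point): centre of the floor of the middle nest of the tin carrier: a fixed aluminium plate 300 x 96 mm whose top lies 16 mm above the desk, with three round nests 71 mm across and 7 mm deep (chamfered rims, floors 9 mm above the desk) in a row, 98 mm apart. x runs along the row, z up. A seated tin stands 38 mm proud of the plate
- nest_2 (a point): centre of the floor of the third nest of the tin carrier: a fixed aluminium plate 300 x 96 mm whose top lies 16 mm above the desk, with three round nests 71 mm across and 7 mm deep (chamfered rims, floors 9 mm above the desk) in a row, 98 mm apart. x runs along the row, z up. A seated tin stands 38 mm proud of the plate
- notebook: a closed yellow notebook lying flat and fixed on the desk, 210 x 150 x 11 mm. Origin: centre of its underside; x along its long side, z up
- pad_p: felt disc glued on the inner bottom of tin_p, out of sight, 51 mm across, 1 mm thick, moving with the tin; only a ball lying loose in the tin presses on it. Origin: centre of its underside, 2 mm above the tin's
- pad_q: felt disc glued on the inner bottom of tin_q, out of sight, 51 mm across, 1 mm thick, moving with the tin; only a ball lying loose in the tin presses on it. Origin: centre of its underside, 2 mm above the tin's
- pad_r: felt disc glued on the inner bottom of tin_r, out of sight, 51 mm across, 1 mm thick, moving with the tin; only a ball lying loose in the tin presses on it. Origin: centre of its underside, 2 mm above the tin's
- cutter_ring: bystander: brass-coloured ring, 63 mm across, 25 mm tall, at the left; leave alone
- mouse: bystander: computer mouse, 114 x 62 x 36 mm, at the left; leave alone
Not all that is in view belongs to the job. Leave any red look-alike of the tin_q alone.

How it is judged:
By the outcome, as a careful person would: the job done as asked, in the order asked, and still so for the second after the job is handed in, while the arm keeps its last pose, push and grip.
It also fails if it takes over 72 s, if anything falls off the work surface, if the arm or the gripper's body presses on something with over 40 N, if the wrist force passes 120 N, or if a joint passes its speed limit or range.

## Robot

A 7-joint arm with a two-finger parallel gripper is mounted at the origin on a cart in front of the work surface, level with it; the furniture and walls round the work are solid. World frame = base frame: x ahead of the robot, y to its left, z up, the work surface at z = 0. Lengths are in m, angles in rad, forces in N, time in s.
With the tool pointing down it reaches from about 0.35 to 0.9 m from the base axis. Payload 7.2 kg.
Tool frame: the origin (TCP) lies midway between the tips of the shut fingers; the grasp point (between the pads) lies grip_point_offset behind it (grip_point_offset is the distance from the TCP to the grasp point, in m); z points along the fingers, y is the direction in which the jaws open and shut (so a half turn about z gives the same grasp; the last joint's range is limited). The gripper opens to 88 mm and grips with 3 to 60 N. Pads are 20 mm wide; open, the fingers measure 115 mm over their backs; the gripper's body (75 mm by 178 mm) begins 61 mm behind the grasp point.
Start: joints at [-1.37, 0.411, -0.013, 1.596, 0.006, 1.134, -0.082], TCP at [0.166, 0.603, 0.223] pointing down, gripper open.
Joint ranges: [-2.95, 2.95], [-0.29, 1.99], [-1.47, 1.44], [0.14, 2.54], [-1.03, 4.17], [0.13, 1.85], [-2.86, 2.86]. Speed limits (rad/s): [2.39, 2.39, 3.01, 3.01, 3.14, 3.14, 3.14].

## Interface

Orientations are given as a 3x3 rotation matrix whose columns are the frame's x, y, z axes.
In Python, from cell import observe, grab_frame, camera_params, hand_in, grip_point_offset gives the robot as it stands.
- The arm moves only by the tool arm_command, never from a script. Its argument "targets" is text: rows parted by semicolons, each of 6 numbers parted by spaces: the shift along the world's x, y, z normalised to -1 to 1, where 1 is 0.1 m, then the turn, a rotation vector about the world's x, y, z normalised to -1 to 1, where 1 is 180 degrees. In form: tx ty tz wx wy wz; .... A call has exactly 5 rows; each row is the pose to reach, as a shift and turn from the pose measured when the call began, turning the shorter way round; what a row does not reach only later rows make up. A row lasts 1/12 s, in which the tool goes at most 41.7 mm and 7.16 degrees, less where a joint would pass 70% of its speed; a pose out of reach is approached as far as the arm can. A call with a number of a shift or a turn outside -1 to 1 is refused whole. A call with a gripper value outside its range is refused whole. "hand" is the gripper command: -1 is fully open, 1 is shut, values between are in proportion, set as the call begins (left out, the last holds). The fingers move at their own pace and stop on an object; "newtons" is the grip in N (left out, the last holds). Time passes only in rows, so rows that repeat a pose let the fingers close, or fill a call up. It gives the time, the measured TCP pose, the force and the opening at its end, in the units of the state.
- observe(): the state, without advancing time (a new reading comes with each control period).
- grab_frame(name): name is "scene" or "top" or "wrist"; returns (picture, depth): 420x560x3 uint8, red, green, blue; 420x560 float32, m along the optical axis (not along the pixel's ray), 0 where there is no reading.
- camera_params(name): a dict with "fx", "fy", "cx", "cy" (pixels), "R" (3x3) and "t" (3): a world point X has camera coordinates R X + t; the wrist camera has in their place "hand_eye" (4x4, takes a point from camera to tool coordinates, whose origin is the TCP and whose axes are the flange's). Camera axes: x right, y down, z forward; pixel columns grow to the right and rows downward; lengths in m; the calibration is good to about 2 mm. A picture is of the moment at which its call begins: read the wrist's pose just before it. camera_params takes no time and is no camera call.
- hand_in(): hands the job in, once; it reports no verdict.
The state is a dict: "time_s": time; "qpos": joint angles; "joint_vel": joint speeds; "joint_efforts": joint torques, N m; "ee_pos": TCP position; "tcp_rot": TCP orientation; "ft_force": force on the tool from outside, world axes, zero at the start; "ft_torque": the same for the moment, N m; "finger_gap": finger opening in m.
Only numpy, scipy, OpenCV 4.12 (cv2) and the standard library are available. Lean on these libraries where they do the work, as an engineer would, in place of code of your own. Each camera call takes 0.05 s, during which the arm holds its last target. There are 200 camera calls.

## Working session

There is one attempt and no reset: what is moved stays moved. The work goes in short steps, Python scripts to look and compute and a tool call to move; the robot and the scene stay as the last step left them, time stands still between calls to the robot, and variables do not carry over. Pictures are saved under pics/ and viewed, about 8 in all and at most 12, crops included, and the job is handed in when it is done.

Besides the shell and the picture viewer there is one more tool, called after "Request:" as name(argument=value, ...), one argument or row to a line, values as JSON. arm_command: Moves the arm, as the interface text tells. Scaled input: -1 to 1 covers 0.1 m each way for a shift and 180 degrees each way for a turn. Its arguments: {"type":"object","properties":{"targets":{"type":"string"},"hand":{"type":"number"},"newtons":{"type":"number"}},"required":["targets"]}

```bash
mkdir -p pics; ls
python3 - <<'E'
from cell import *
import cv2,numpy as np
s=observe();print({k:np.round(v,3).tolist() for k,v in s.items()},grip_point_offset)
for n in("top","scene"):
    p,d=grab_frame(n);cv2.imwrite(f"pics/{n}0.png",p[:,:,::-1]);np.savez(f"pics/{n}0.npz",p=p,d=d)
    c=camera_params(n);print(n,{k:np.round(v,3).tolist() for k,v in c.items()})
print(camera_params("wrist"))
E
```

```text
pics
{'time_s': 0.0, 'qpos': [-1.37, 0.412, -0.013, 1.597, 0.006, 1.134, -0.082], 'joint_vel': [-0.0, 0.0, -0.0, -0.0, -0.001, 0.001, -0.001], 'joint_efforts': [0.001, -58.794, 0.642, -29.108, -0.054, 0.018, 0.0], 'ee_pos': [0.166, 0.602, 0.222], 'tcp_rot': [[-0.964, 0.266, -0.0], [0.266, 0.964, -0.002], [-0.0, -0.002, -1.0]], 'ft_force': [-0.533, 1.062, -0.071], 'ft_torque': [0.013, -0.031, 0.044], 'finger_gap': 0.088} 0.0187
top {'fx': 530.446, 'fy': 530.446, 'cx': 276.238, 'cy': 212.472, 'R': [[0.02, -1.0, 0.01], [-0.985, -0.022, -0.173], [0.173, -0.006, -0.985]], 't': [-0.004, 0.51, 1.501]}
scene {'fx': 435.853, 'fy': 435.853, 'cx': 274.051, 'cy': 206.258, 'R': [[0.79, -0.613, 0.016], [-0.379, -0.509, -0.773], [0.481, 0.604, -0.635]], 't': [-0.371, 0.235, 0.765]}
{'fx': 325.2834273987759, 'fy': 325.2834273987759, 'cx': 278.62856612998587, 'cy': 204.57652326970745, 'hand_eye': array([[ 3.00540438e-04, -9.69739399e-01, -2.44142186e-01,
         6.66179633e-02],
       [ 9.99999953e-01,  2.77832148e-04,  1.27448861e-04,
         6.52078089e-05],
       [-5.57616344e-05, -2.44142213e-01,  9.69739438e-01,
        -1.61654752e-01],
       [ 0.00000000e+00,  0.00000000e+00,  0.00000000e+00,
         1.00000000e+00]])}
```

View pics/top0.png

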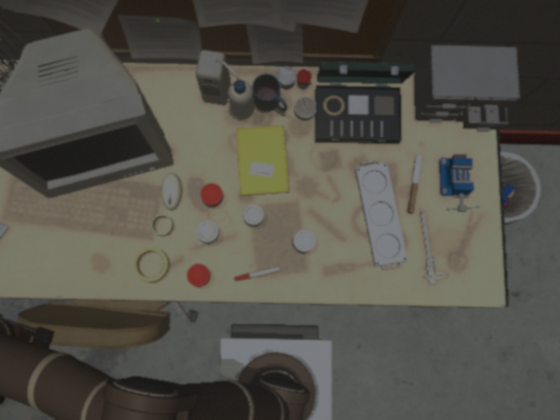

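View pics/scene0.png

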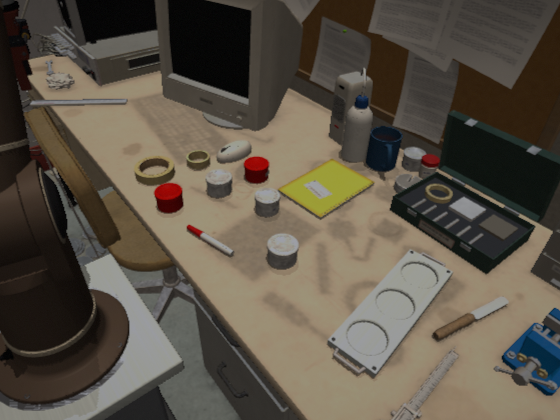

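The two views agree. In the top view three silver tins stand near the front, at (208,231), (254,215) and (305,241). The red look-alikes are at (212,195) and (199,275), and the grey tins at the back, (286,77) and (305,108), are not on the near part. The carrier nests are at about (375,182), (380,213) and (387,245), and the notebook is at about (262,160). I'll measure these next.

```bash
cat > h.py <<'E'
import numpy as np,cv2
from cell import *
def ray(n,u,v,z,pose=None):
    c=camera_params(n);d=np.array([(u-c['cx'])/c['fx'],(v-c['cy'])/c['fy'],1.])
    if n=="wrist":
        H=c['hand_eye'];p,R=pose;o=R@H[:3,3]+p;w=R@H[:3,:3]@d
    else:
        R=np.array(c['R']);o=-R.T@np.array(c['t']);w=R.T@d
    return o+w*(z-o[2])/w[2]
E
python3 - <<'E'
from h import *
f=np.load('pics/top0.npz');p=f['p'];g=cv2.cvtColor(p,cv2.COLOR_RGB2GRAY);hsv=cv2.cvtColor(p,cv2.COLOR_RGB2HSV)
def show(m,z,l,amin=150):
    cs,_=cv2.findContours(m.astype(np.uint8),cv2.RETR_LIST,cv2.CHAIN_APPROX_NONE)
    for c in cs:
        a=cv2.contourArea(c)
        if a<amin or a>8000:continue
        r=cv2.minAreaRect(c);e=cv2.fitEllipse(c);X=ray("top",*e[0],z);Y=ray("top",*r[0],z)
        print(l,int(a),np.round(e[0],1),np.round(e[1],1),"rect",np.round(r[0],1),np.round(r[1],1),round(r[2]),"E",np.round(X,4),"R",np.round(Y,4))
show((hsv[...,0]>22)&(hsv[...,0]<35)&(hsv[...,1]>190)&(hsv[...,2]>90),.011,"yel",1000)
m=np.zeros_like(g);m[165:265,190:420]=1
print("depth",f['d'][215,254],f['d'][260,350])
w=((hsv[...,1]<60)&(g>95)&(m>0));show(w,.045,"white")
big=cv2.resize(p[150:290,180:420,::-1],None,fx=3.3,fy=3.3,interpolation=cv2.INTER_CUBIC);cv2.imwrite('pics/crop1.png',cv2.convertScaleAbs(big,alpha=1.4))
for n in[(208,231),(254,215),(305,241)]:print(n,ray("top",*n,.045))
for n in[(375,182),(380,213),(387,245)]:print(n,ray("top",*n,.013))
E
```

```text
depth 1.5456511 1.5738051
white 263 [411.9 197.7] [ 9.6 38.6] rect [411.8 197.8] [10.  33.2] 9 E [ 0.5622 -0.3899  0.045 ] R [ 0.5619 -0.3896  0.045 ]
white 559 [211.3 194.7] [26.1 27.5] rect [211.3 194.8] [26.9 26.2] 45 E [0.5583 0.1982 0.045 ] R [0.558  0.1982 0.045 ]
white 225 [262.1 170. ] [11.5 28.2] rect [261.  170.5] [11. 24.] 90 E [0.636  0.0514 0.045 ] R [0.6343 0.0546 0.045 ]
(208, 231) [0.4508367  0.20320004 0.045     ]
(254, 215) [0.50064916 0.07158859 0.045     ]
(305, 241) [ 0.42775983 -0.0776254   0.045     ]
(375, 182) [ 0.61475419 -0.28838056  0.013     ]
(380, 213) [ 0.52033328 -0.30215725  0.013     ]
(387, 245) [ 0.42498078 -0.32151633  0.013     ]
```

View pics/crop1.png

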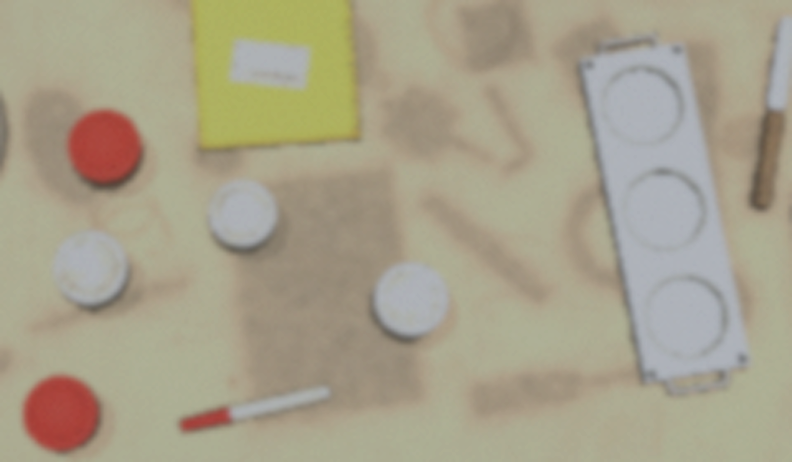

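The crop shows three silver tins at (91,268), (243,214) and (411,300). The middle one is slightly smaller, so it is tin_r. The red ones at (105,147) and (61,412) are look-alikes to leave alone, and the carrier is empty. I'll refine the centres.

Run:
```python
from h import *
def comps(n):
    f=np.load(f'pics/{n}0.npz');p=cv2.GaussianBlur(f['p'],(3,3),0);return cv2.cvtColor(p,cv2.COLOR_RGB2LAB).astype(int),p
L,p=comps("top")
print(L[231,208],L[250,230],L[215,254],L[195,365])
m=((L[...,2]<140)&(abs(L[...,1]-128)<10)&(L[...,0]>90)).astype(np.uint8);m[:165]=0;m[270:]=0
m[:,:190]=0;m[:,406:]=0
cs,_=cv2.findContours(m,cv2.RETR_CCOMP,cv2.CHAIN_APPROX_NONE)
for c in cs:
    a=cv2.contourArea(c)
    if a<150:continue
    e=cv2.fitEllipse(c);r=cv2.minAreaRect(c);print(int(a),np.round(e[0],1),np.round(e[1],1),cv2.boundingRect(c),"tin",np.round(ray("top",*e[0],.045),4),'plate',np.round(ray("top",*r[0],.016),4),[np.round(ray("top",*q,.016)[:2],3).tolist() for q in cv2.boxPoints(r)] if a>2000 else '')
m=((L[...,2]>165)&(p[...,2]<80)).astype(np.uint8)
m[:110]=0;m[210:]=0
cs,_=cv2.findContours(m,cv2.RETR_EXTERNAL,cv2.CHAIN_APPROX_NONE)
for c in cs:
    if cv2.contourArea(c)>800:
        r=cv2.minAreaRect(c);print('note',r,ray("top",*r[0],.011))
# nest circles via Hough on carrier
g=cv2.resize(cv2.cvtColor(p,cv2.COLOR_RGB2GRAY)[150:285,340:420],None,fx=4,fy=4,interpolation=cv2.INTER_CUBIC)
h=cv2.HoughCircles(g,cv2.HOUGH_GRADIENT,1.5,80,param1=40,param2=20,minRadius=42,maxRadius=56)
if h is not None:
    for x,y,r in h[0]:print('nest',x/4+340,y/4+150,r/4,np.round(ray("top",(x+.5)/4+340-.5,(y+.5)/4+150-.5,.016),4))
```

```text
[135 128 126] [132 125 138] [135 128 126] [135 128 125]
206 [261.9 169.8] [10.9 26.6] (250, 165, 24, 12) tin [0.6366 0.052  0.045 ] plate [0.6452 0.0547 0.016 ] 
20649 [302.1 218.4] [115.9 267.1] (190, 165, 216, 105) tin [ 0.4936 -0.0685  0.045 ] plate [ 0.5024 -0.0564  0.016 ] [[0.654, 0.269], [0.669, -0.379], [0.355, -0.372], [0.342, 0.254]]
501 [211.4 194.5] [24.3 26.5] (199, 181, 26, 28) tin [0.5587 0.1979 0.045 ] plate [0.5656 0.2003 0.016 ] 
nest 395.6875 204.9375 12.0 [ 0.5464 -0.3476  0.016 ]
```

Run:
```python
from h import *
f=np.load('pics/top0.npz');p=cv2.GaussianBlur(f['p'],(3,3),0);L=cv2.cvtColor(p,cv2.COLOR_RGB2LAB).astype(int)
m=((L[...,2]<132)&(abs(L[...,1]-128)<10)&(L[...,0]>85)).astype(np.uint8);m[:155]=0;m[280:]=0
m[:,:190]=0;m[:,408:]=0
cs,_=cv2.findContours(m,cv2.RETR_EXTERNAL,cv2.CHAIN_APPROX_NONE)
for c in cs:
    a=cv2.contourArea(c)
    if a<150:continue
    e=cv2.fitEllipse(c);r=cv2.minAreaRect(c);print(int(a),np.round(e[0],1),np.round(e[1],1),cv2.boundingRect(c),"tin",np.round(ray("top",*e[0],.04),4),'plate',np.round(ray("top",*r[0],.016),4),np.round(r[1],1),[np.round(ray("top",*q,.016)[:2],3).tolist() for q in cv2.boxPoints(r)] if a>2000 else '')
m=((L[...,2]>160)).astype(np.uint8)
m[:110]=0;m[210:]=0
cs,_=cv2.findContours(m,cv2.RETR_EXTERNAL,cv2.CHAIN_APPROX_NONE)
for c in cs:
    if cv2.contourArea(c)>400:
        r=cv2.minAreaRect(c);print('note',r,ray("top",*r[0],.011))
```

```text
382 [303.8 240.6] [21.7 22.6] (293, 230, 23, 23) tin [ 0.4294 -0.0745  0.04  ] plate [ 0.4312 -0.0765  0.016 ] [22. 22.] 
345 [207.5 230.9] [20.3 22.3] (196, 220, 23, 23) tin [0.4518 0.2053 0.04  ] plate [0.4544 0.2085 0.016 ] [21.8 20.9] 
299 [253.3 214.8] [19.4 19.8] (243, 205, 21, 21) tin [0.502  0.0737 0.04  ] plate [0.5062 0.0738 0.016 ] [19.7 19.7] 
179 [261.1 168.8] [10.6 24. ] (251, 163, 22, 12) tin [0.6409 0.0546 0.04  ] plate [0.6469 0.0542 0.016 ] [20.7 10.3] 
3228 [380.9 214.7] [ 36.3 124.5] (356, 161, 51, 108) tin [ 0.5105 -0.2993  0.04  ] plate [ 0.5176 -0.3039  0.016 ] [107.7  33.4] [[0.667, -0.224], [0.691, -0.323], [0.373, -0.382], [0.351, -0.285]]
```

Request:
arm_command(
  targets="0.14 -0.2 0 0 0 0;0.28 -0.4 0 0 0 0;0.42 -0.6 0 0 0 0;0.56 -0.8 0 0 0 0;0.7 -1 0 0 0 0",
  hand=-1,
)

```text
time_s: 0.52
ee_pos: [0.2363, 0.5009, 0.2215]
tcp_rot: [[-0.964, 0.265, -0.001], [0.265, 0.964, -0.002], [-0.0, -0.002, -1.0]]
ft_force: [0.9, 0.7, -0.1]
finger_gap: 0.0879
```

Request:
arm_command(
  targets="0.14 -0.2 0 0 0 0;0.28 -0.4 0 0 0 0;0.42 -0.6 0 0 0 0;0.56 -0.8 0 0 0 0;0.7 -1 0 0 0 0",
)

```text
time_s: 0.93
ee_pos: [0.3067, 0.3996, 0.2212]
tcp_rot: [[-0.964, 0.265, -0.001], [0.265, 0.964, -0.003], [0.0, -0.003, -1.0]]
ft_force: [0.4, 0.6, -0.4]
finger_gap: 0.0877
```

Request:
arm_command(
  targets="0.14 -0.2 0 0 0 0;0.28 -0.4 0 0 0 0;0.42 -0.6 0 0 0 0;0.56 -0.8 0 0 0 0;0.7 -1 0 0 0 0",
)

```text
time_s: 1.35
ee_pos: [0.3771, 0.2983, 0.221]
tcp_rot: [[-0.964, 0.265, -0.001], [0.265, 0.964, -0.003], [0.0, -0.003, -1.0]]
ft_force: [0.7, 0.1, 0.1]
finger_gap: 0.0881
```

Request:
arm_command(
  targets="0.15 -0.19 0 0 0 0;0.3 -0.38 0 0 0 0;0.45 -0.57 0 0 0 0;0.6 -0.76 0 0 0 0;0.74 -0.95 0 0 0 0",
)

```text
time_s: 1.77
ee_pos: [0.4516, 0.2021, 0.2208]
tcp_rot: [[-0.964, 0.265, -0.002], [0.265, 0.964, -0.003], [0.001, -0.003, -1.0]]
ft_force: [0.1, 0.2, 1.0]
finger_gap: 0.0877
```

Request:
arm_command(
  targets="0 0 0 0 0 0;0 0 0 0 0 0;0 0 0 0 0 0;0 0 0 0 0 0;0 0 0 0 0 0",
)

```text
time_s: 2.18
ee_pos: [0.4509, 0.2033, 0.2208]
tcp_rot: [[-0.965, 0.264, -0.002], [0.264, 0.965, -0.003], [0.001, -0.003, -1.0]]
ft_force: [0.1, 0.6, 0.4]
finger_gap: 0.088
```

```bash
cat >> h.py <<'E'
def wtins(name=None,z=.045,gt=(24,38)):
    s=observe();pose=(np.array(s['ee_pos']),np.array(s['tcp_rot']))
    p,d=grab_frame("wrist")
    if name:cv2.imwrite(f"pics/{name}.png",p[:,:,::-1]);np.savez(f"pics/{name}.npz",p=p,d=d,pos=pose[0],R=pose[1])
    c=camera_params("wrist");H=c['hand_eye'];v,u=np.mgrid[:420,:560]
    C=np.stack([(u-c['cx'])/c['fx']*d,(v-c['cy'])/c['fy']*d,d],-1)
    W=(C@H[:3,:3].T+H[:3,3])@pose[1].T+pose[0]
    return s,p,d,W
def tops(W,d,zl,zh,amin=300):
    m=((W[...,2]>zl)&(W[...,2]<zh)&(d>0)).astype(np.uint8)
    m=cv2.morphologyEx(m,cv2.MORPH_OPEN,np.ones((3,3)))
    cs,_=cv2.findContours(m,cv2.RETR_EXTERNAL,cv2.CHAIN_APPROX_NONE);o=[]
    for c in cs:
        if cv2.contourArea(c)<amin:continue
        q=c[:,0];P=W[q[:,1],q[:,0]]
        (x,y),r=cv2.minEnclosingCircle(P[:,:2].astype(np.float32).reshape(-1,1,2))
        o.append((np.round([x,y,r],4).tolist(),np.round(cv2.fitEllipse(c)[0]).tolist()))
    return o
E
python3 - <<'E'
from h import *
s,p,d,W=wtins("w1")
print(np.round(s['ee_pos'],4),np.round(s['ft_torque'],3))
for t in tops(W,d,.038,.06):print(t)
print(np.round(np.percentile(W[...,2][d>0],[5,50,95]),4))
E
```

```text
[0.4509 0.2033 0.2208] [ 0.008 -0.011  0.048]
([0.562, 0.1987, 0.0327], [301.0, 273.0])
([0.5098, 0.0862, 0.0272], [199.0, 264.0])
([0.4311, -0.0749, 0.0336], [32.0, 233.0])
([0.4531, 0.2062, 0.0329], [283.0, 188.0])
([0.3256, 0.227, 0.033], [269.0, 58.0])
[-2.300e-03  2.000e-04  3.379e-01]
```

View pics/w1.png

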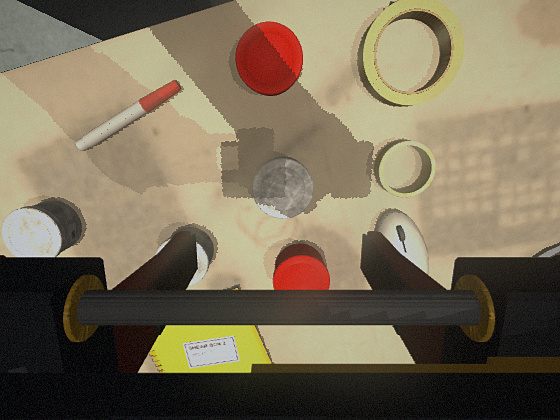

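The wrist view has tin A (silver) at (283,188) between the fingers, the red look-alike at (301,273) clear of them, and the other two tins to the left. I'll descend on tin A.

Request:
arm_command(
  targets="0 0.01 -0.2 0 0 0;0.01 0.02 -0.4 0 0 0;0.02 0.03 -0.6 0 0 0;0.02 0.03 -0.8 0 0 0;0.02 0.03 -1 0 0 0",
)

```text
time_s: 2.65
ee_pos: [0.4527, 0.2069, 0.12]
tcp_rot: [[-0.965, 0.262, -0.001], [0.262, 0.965, -0.003], [0.001, -0.003, -1.0]]
ft_force: [0.8, 0.6, -0.3]
finger_gap: 0.0879
```

Request:
arm_command(
  targets="0 0 -0.2 0 0 0;0 0 -0.4 0 0 0;0 0 -0.6 0 0 0;0 0 -0.8 0 0 0;0 0 -0.9 0 0 0",
)

```text
time_s: 3.07
ee_pos: [0.4514, 0.2071, 0.028]
tcp_rot: [[-0.965, 0.261, -0.004], [0.261, 0.965, -0.004], [0.003, -0.005, -1.0]]
ft_force: [0.2, -0.5, 0.6]
finger_gap: 0.0878
```

Request:
arm_command(
  targets="0 0 -0.05 0 0 0;0 0 -0.1 0 0 0;0 0 -0.15 0 0 0;0 0 -0.17 0 0 0;0 0 -0.17 0 0 0",
)

```text
time_s: 3.48
ee_pos: [0.4516, 0.2073, 0.0112]
tcp_rot: [[-0.965, 0.261, -0.003], [0.261, 0.965, -0.003], [0.002, -0.004, -1.0]]
ft_force: [-0.0, 0.7, -0.2]
finger_gap: 0.0877
```

Request:
arm_command(
  targets="0 0 0 0 0 0;0 0 0 0 0 0;0 0 0 0 0 0;0 0 0 0 0 0;0 0 0 0 0 0",
  hand=1,
  newtons=30,
)

```text
time_s: 3.9
ee_pos: [0.4517, 0.2073, 0.0115]
tcp_rot: [[-0.965, 0.261, -0.003], [0.261, 0.965, -0.003], [0.002, -0.004, -1.0]]
ft_force: [0.2, 0.3, 2.7]
finger_gap: 0.0639
```

Request:
arm_command(
  targets="0 0 0 0 0 0;0 0 0 0 0 0;0 0 0 0 0 0;0 0 0 0 0 0;0 0 0 0 0 0",
)

```text
time_s: 4.32
ee_pos: [0.4517, 0.2073, 0.0116]
tcp_rot: [[-0.965, 0.261, -0.003], [0.261, 0.965, -0.003], [0.002, -0.004, -1.0]]
ft_force: [0.2, 1.0, 1.5]
finger_gap: 0.064
```

Create t.py:
```python
from h import *
a=[];f=[]
for i in range(5):
    s=observe();a.append(s['ft_torque']);f.append(s['ft_force'])
    if i<4:grab_frame("wrist")
print(s['time_s'],np.round(s['ee_pos'],4),"gap",round(s['finger_gap'],4),"F",np.round(np.mean(f,0),2),"T",np.round(np.mean(a,0),4),"sd",np.round(np.std(a,0),3),"jaw-perp",np.round(np.mean(a,0)@np.array(s['tcp_rot'])[:,:2],4))
```

```text
(no output)
```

Request:
arm_command(
  targets="0 0 0.2 0 0 0;0 0 0.4 0 0 0;0 0 0.6 0 0 0;0 0 0.8 0 0 0;0 0 1 0 0 0",
)

```text
time_s: 4.73
ee_pos: [0.4511, 0.207, 0.1121]
tcp_rot: [[-0.965, 0.261, -0.004], [0.261, 0.965, -0.004], [0.003, -0.005, -1.0]]
ft_force: [-0.3, 0.1, -3.8]
finger_gap: 0.064
```

Request:
arm_command(
  targets="-0.03 -0.12 0 0 0 0;-0.06 -0.23 0 0 0 0;-0.1 -0.35 0 0 0 0;-0.13 -0.46 0 0 0 0;-0.16 -0.58 0 0 0 0",
)

```text
time_s: 5.15
ee_pos: [0.4338, 0.147, 0.1109]
tcp_rot: [[-0.965, 0.262, -0.006], [0.262, 0.965, -0.005], [0.005, -0.006, -1.0]]
ft_force: [0.6, 0.1, -3.0]
finger_gap: 0.0642
```

Request:
arm_command(
  targets="0 0 0 0 0 0;0 0 0 0 0 0;0 0 0 0 0 0;0 0 0 0 0 0;0 0 0 0 0 0",
)

```text
time_s: 5.57
ee_pos: [0.434, 0.1476, 0.1109]
tcp_rot: [[-0.965, 0.261, -0.006], [0.261, 0.965, -0.005], [0.004, -0.006, -1.0]]
ft_force: [-0.4, -0.1, -3.2]
finger_gap: 0.0639
```

```bash
python3 t.py
```

```text
5.7667 [0.4338 0.1473 0.1109] gap 0.0642 F [-0.29  0.11 -3.15] T [ 0.0304  0.0029 -0.0223] sd [0.044 0.024 0.013] jaw-perp [-0.0287  0.0109]
```

Request:
arm_command(
  targets="0.03 0.12 0 0 0 0;0.06 0.23 0 0 0 0;0.1 0.35 0 0 0 0;0.13 0.46 0 0 0 0;0.16 0.58 0 0 0 0",
)

```text
time_s: 6.18
ee_pos: [0.4502, 0.2071, 0.1108]
tcp_rot: [[-0.965, 0.26, -0.006], [0.261, 0.965, -0.005], [0.004, -0.006, -1.0]]
ft_force: [0.5, -0.0, -3.4]
finger_gap: 0.0642
```

Request:
arm_command(
  targets="0 0 0 0 0 0;0 0 0 0 0 0;0 0 0 0 0 0;0 0 0 0 0 0;0 0 0 0 0 0",
)

```text
time_s: 6.6
ee_pos: [0.4501, 0.2064, 0.1108]
tcp_rot: [[-0.965, 0.261, -0.006], [0.261, 0.965, -0.005], [0.005, -0.007, -1.0]]
ft_force: [0.1, 0.0, -3.0]
finger_gap: 0.0642
```

```bash
python3 t.py
```

```text
6.8 [0.4502 0.2068 0.1109] gap 0.0644 F [ 0.08 -0.08 -2.85] T [-0.0164  0.023   0.0127] sd [0.037 0.041 0.03 ] jaw-perp [0.0218 0.0178]
```

Request:
arm_command(
  targets="-0.03 -0.12 0 0 0 0;-0.06 -0.23 0 0 0 0;-0.1 -0.35 0 0 0 0;-0.13 -0.46 0 0 0 0;-0.16 -0.58 0 0 0 0",
)

```text
time_s: 7.22
ee_pos: [0.4337, 0.1471, 0.111]
tcp_rot: [[-0.965, 0.262, -0.006], [0.262, 0.965, -0.005], [0.004, -0.006, -1.0]]
ft_force: [-0.5, 1.0, -2.8]
finger_gap: 0.0641
```

Request:
arm_command(
  targets="0 0 0 0 0 0;0 0 0 0 0 0;0 0 0 0 0 0;0 0 0 0 0 0;0 0 0 0 0 0",
)

```text
time_s: 7.63
ee_pos: [0.4338, 0.1478, 0.111]
tcp_rot: [[-0.965, 0.261, -0.006], [0.261, 0.965, -0.005], [0.004, -0.006, -1.0]]
ft_force: [0.6, -0.1, -3.0]
finger_gap: 0.0644
```

```bash
python3 t.py
```

```text
7.8333 [0.4337 0.1474 0.1109] gap 0.0642 F [ 0.23 -0.26 -2.94] T [ 0.0275 -0.0071  0.0151] sd [0.023 0.035 0.038] jaw-perp [-0.0283  0.0003]
```

The first three strokes already suggest a rattle (the moment flips by about 0.05), but the readings are noisy. I'll repeat one pair of strokes with more averaging.

```bash
sed -i 's/range(5)/range(14)/;s/i<4/i<13/' t.py; python3 t.py
```

```text
8.4833 [0.4337 0.1471 0.111 ] gap 0.0642 F [-0.1  -0.18 -2.97] T [0.0235 0.0212 0.0057] sd [0.025 0.03  0.029] jaw-perp [-0.0171  0.0266]
```

Request:
arm_command(
  targets="0.03 0.12 0 0 0 0;0.06 0.23 0 0 0 0;0.1 0.35 0 0 0 0;0.13 0.46 0 0 0 0;0.16 0.58 0 0 0 0",
)

```text
time_s: 8.9
ee_pos: [0.45, 0.2069, 0.1109]
tcp_rot: [[-0.965, 0.261, -0.006], [0.261, 0.965, -0.005], [0.004, -0.006, -1.0]]
ft_force: [-0.3, -0.5, -4.1]
finger_gap: 0.0644
```

Request:
arm_command(
  targets="0 0 0 0 0 0;0 0 0 0 0 0;0 0 0 0 0 0;0 0 0 0 0 0;0 0 0 0 0 0",
)

```text
time_s: 9.32
ee_pos: [0.4499, 0.2062, 0.1109]
tcp_rot: [[-0.965, 0.262, -0.006], [0.262, 0.965, -0.005], [0.005, -0.007, -1.0]]
ft_force: [0.6, -0.8, -2.9]
finger_gap: 0.0642
```

```bash
python3 t.py
```

```text
9.9667 [0.45   0.2069 0.1109] gap 0.0643 F [ 0.08 -0.05 -2.86] T [-0.0039  0.0097 -0.0023] sd [0.018 0.038 0.032] jaw-perp [0.0063 0.0084]
```

Request:
arm_command(
  targets="-0.03 -0.12 0 0 0 0;-0.06 -0.23 0 0 0 0;-0.1 -0.35 0 0 0 0;-0.13 -0.46 0 0 0 0;-0.16 -0.58 0 0 0 0",
)

```text
time_s: 10.38
ee_pos: [0.4334, 0.1472, 0.111]
tcp_rot: [[-0.965, 0.262, -0.006], [0.262, 0.965, -0.005], [0.005, -0.006, -1.0]]
ft_force: [-0.4, -0.0, -1.8]
finger_gap: 0.0641
```

Request:
arm_command(
  targets="0 0 0 0 0 0;0 0 0 0 0 0;0 0 0 0 0 0;0 0 0 0 0 0;0 0 0 0 0 0",
)

```text
time_s: 10.8
ee_pos: [0.4336, 0.1479, 0.1109]
tcp_rot: [[-0.965, 0.261, -0.006], [0.261, 0.965, -0.005], [0.004, -0.006, -1.0]]
ft_force: [-0.2, 0.6, -2.3]
finger_gap: 0.064
```

```bash
python3 t.py
```

```text
11.45 [0.4334 0.1473 0.111 ] gap 0.0642 F [ 0.09 -0.15 -2.81] T [ 0.018  -0.011  -0.0172] sd [0.019 0.027 0.03 ] jaw-perp [-0.0204 -0.0058]
```

Request:
arm_command(
  targets="0.03 0.12 0 0 0 0;0.06 0.23 0 0 0 0;0.1 0.35 0 0 0 0;0.13 0.46 0 0 0 0;0.16 0.58 0 0 0 0",
)

```text
time_s: 11.87
ee_pos: [0.4499, 0.207, 0.1109]
tcp_rot: [[-0.965, 0.261, -0.006], [0.261, 0.965, -0.005], [0.004, -0.006, -1.0]]
ft_force: [0.2, -0.6, -2.9]
finger_gap: 0.0646
```

Request:
arm_command(
  targets="0 0 0 0 0 0;0 0 0 0 0 0;0 0 0 0 0 0;0 0 0 0 0 0;0 0 0 0 0 0",
)

```text
time_s: 12.28
ee_pos: [0.4497, 0.2063, 0.1109]
tcp_rot: [[-0.965, 0.262, -0.006], [0.262, 0.965, -0.005], [0.005, -0.006, -1.0]]
ft_force: [0.3, 0.6, -2.9]
finger_gap: 0.0644
```

```bash
python3 t.py
```

```text
12.9333 [0.4498 0.207  0.1109] gap 0.0642 F [-0.1  -0.16 -3.07] T [-0.0006  0.0112  0.0211] sd [0.029 0.034 0.032] jaw-perp [0.0036 0.0105]
```

Tin A gives about 0.025–0.03, which is borderline. I'll set it back where it stood and compare it with another tin.

Request:
arm_command(
  targets="0 0 -0.2 0 0 0;0 0 -0.4 0 0 0;0 0 -0.6 0 0 0;0 0 -0.78 0 0 0;0 0 -0.9 0 0 0",
)

```text
time_s: 13.35
ee_pos: [0.4492, 0.2068, 0.0193]
tcp_rot: [[-0.965, 0.261, -0.007], [0.261, 0.965, -0.005], [0.005, -0.007, -1.0]]
ft_force: [0.2, -0.7, -2.8]
finger_gap: 0.0643
```

Request:
arm_command(
  targets="0 0 -0.03 0 0 0;0 0 -0.06 0 0 0;0 0 -0.08 0 0 0;0 0 -0.1 0 0 0;0 0 -0.1 0 0 0",
)

```text
time_s: 13.77
ee_pos: [0.4491, 0.2067, 0.0113]
tcp_rot: [[-0.965, 0.261, -0.007], [0.261, 0.965, -0.005], [0.006, -0.007, -1.0]]
ft_force: [-6.9, -2.5, 16.9]
finger_gap: 0.0644
```

Request:
arm_command(
  targets="0 0 0 0 0 0;0 0 0 0 0 0;0 0 0 0 0 0;0 0 0 0 0 0;0 0 0 0 0 0",
  hand=-1,
)

```text
time_s: 14.18
ee_pos: [0.4494, 0.2069, 0.0115]
tcp_rot: [[-0.965, 0.261, -0.007], [0.261, 0.965, -0.004], [0.006, -0.006, -1.0]]
ft_force: [0.2, -0.1, -0.2]
finger_gap: 0.0876
```

Request:
arm_command(
  targets="0 0 0.2 0 0 0;0 0 0.4 0 0 0;0 0 0.6 0 0 0;0 0 0.8 0 0 0;0 0 1 0 0 0",
)

```text
time_s: 14.6
ee_pos: [0.4493, 0.2068, 0.1123]
tcp_rot: [[-0.965, 0.261, -0.007], [0.261, 0.965, -0.005], [0.006, -0.006, -1.0]]
ft_force: [-0.2, 0.4, -0.1]
finger_gap: 0.0877
```

Request:
arm_command(
  targets="0.1 -0.2 0.1 0 0 0;0.2 -0.4 0.2 0 0 0;0.3 -0.6 0.3 0 0 0;0.4 -0.8 0.4 0 0 0;0.5 -1 0.5 0 0 0",
)

```text
time_s: 15.02
ee_pos: [0.4996, 0.1059, 0.1628]
tcp_rot: [[-0.965, 0.261, -0.007], [0.261, 0.965, -0.005], [0.006, -0.006, -1.0]]
ft_force: [0.7, -0.2, 0.0]
finger_gap: 0.0878
```

Request:
arm_command(
  targets="0 -0.1 0 0 0 0;0 -0.2 0 0 0 0;0 -0.32 0 0 0 0;0 -0.32 0 0 0 0;0 -0.32 0 0 0 0",
)

```text
time_s: 15.43
ee_pos: [0.4988, 0.0739, 0.1622]
tcp_rot: [[-0.965, 0.261, -0.008], [0.261, 0.965, -0.005], [0.007, -0.007, -1.0]]
ft_force: [-1.1, 1.0, 1.2]
finger_gap: 0.0879
```

Run:
```python
from h import *
s,p,d,W=wtins("w2")
print(np.round(s['ee_pos'],4),s['time_s'])
for t in tops(W,d,.038,.06):print(t)
```

```text
[0.4988 0.0739 0.1622] 15.4333
([0.5625, 0.1987, 0.0335], [430.0, 231.0])
([0.5042, 0.0744, 0.0305], [281.0, 205.0])
([0.431, -0.0756, 0.0335], [95.0, 170.0])
([0.4506, 0.2063, 0.0332], [418.0, 105.0])
```

Request:
arm_command(
  targets="0.02 0 -0.2 0.0016 -0.0025 0;0.04 0 -0.4 0.0016 -0.0025 0;0.05 0 -0.6 0.0016 -0.0025 0;0.05 0 -0.8 0.0016 -0.0025 0;0.05 0 -1 0.0016 -0.0025 0",
)

```text
time_s: 15.9
ee_pos: [0.5036, 0.076, 0.0612]
tcp_rot: [[-0.966, 0.258, -0.001], [0.258, 0.966, 0.001], [0.001, 0.001, -1.0]]
ft_force: [0.1, 0.4, -0.8]
finger_gap: 0.0878
```

Request:
arm_command(
  targets="0 0 -0.15 0 0 0;0 0 -0.3 0 0 0;0 0 -0.4 0 0 0;0 0 -0.47 0 0 0;0 0 -0.5 0 0 0",
)

```text
time_s: 16.32
ee_pos: [0.5031, 0.0765, 0.0102]
tcp_rot: [[-0.966, 0.258, -0.002], [0.258, 0.966, 0.001], [0.002, 0.0, -1.0]]
ft_force: [-0.7, -0.7, 0.3]
finger_gap: 0.0875
```

Request:
arm_command(
  targets="0 0 0 0 0 0;0 0 0 0 0 0;0 0 0 0 0 0;0 0 0 0 0 0;0 0 0 0 0 0",
  hand=1,
)

```text
time_s: 16.73
ee_pos: [0.5034, 0.0763, 0.0108]
tcp_rot: [[-0.966, 0.258, -0.001], [0.258, 0.966, 0.001], [0.001, 0.001, -1.0]]
ft_force: [-1.2, -0.7, 3.8]
finger_gap: 0.0586
```

Request:
arm_command(
  targets="0 0 0.1 0 0 0;0 0 0.2 0 0 0;0 0 0.4 0 0 0;0 0 0.6 0 0 0;0 0 0.8 0 0 0",
)

```text
time_s: 17.15
ee_pos: [0.5032, 0.0762, 0.0925]
tcp_rot: [[-0.966, 0.258, -0.001], [0.258, 0.966, 0.001], [0.001, 0.001, -1.0]]
ft_force: [0.4, 0.5, -2.3]
finger_gap: 0.0589
```

Request:
arm_command(
  targets="-0.03 -0.12 0 0 0 0;-0.06 -0.23 0 0 0 0;-0.1 -0.35 0 0 0 0;-0.13 -0.46 0 0 0 0;-0.16 -0.58 0 0 0 0",
)

```text
time_s: 17.57
ee_pos: [0.4858, 0.0165, 0.0916]
tcp_rot: [[-0.966, 0.259, -0.003], [0.259, 0.966, 0.0], [0.003, -0.0, -1.0]]
ft_force: [-0.0, 0.0, -2.5]
finger_gap: 0.0589
```

Request:
arm_command(
  targets="0.03 0.12 0 0 0 0;0.06 0.23 0 0 0 0;0.1 0.35 0 0 0 0;0.13 0.46 0 0 0 0;0.16 0.58 0 0 0 0",
)

```text
time_s: 17.98
ee_pos: [0.5022, 0.0762, 0.0914]
tcp_rot: [[-0.966, 0.258, -0.003], [0.258, 0.966, 0.001], [0.003, -0.0, -1.0]]
ft_force: [-0.3, -0.2, -3.3]
finger_gap: 0.059
```

Request:
arm_command(
  targets="0 0 0 0 0 0;0 0 0 0 0 0;0 0 0 0 0 0;0 0 0 0 0 0;0 0 0 0 0 0",
)

```text
time_s: 18.4
ee_pos: [0.5021, 0.0756, 0.0914]
tcp_rot: [[-0.966, 0.258, -0.003], [0.258, 0.966, 0.0], [0.003, -0.001, -1.0]]
ft_force: [0.5, -0.0, -3.1]
finger_gap: 0.0585
```

```bash
python3 t.py
```

```text
19.05 [0.5022 0.0763 0.0914] gap 0.0586 F [-0.1  -0.07 -2.96] T [ 0.0055 -0.0071 -0.017 ] sd [0.019 0.024 0.034] jaw-perp [-0.0072 -0.0054]
```

Request:
arm_command(
  targets="-0.03 -0.12 0 0 0 0;-0.06 -0.23 0 0 0 0;-0.1 -0.35 0 0 0 0;-0.13 -0.46 0 0 0 0;-0.16 -0.58 0 0 0 0",
)

```text
time_s: 19.47
ee_pos: [0.4855, 0.0165, 0.0914]
tcp_rot: [[-0.966, 0.259, -0.003], [0.259, 0.966, 0.0], [0.003, -0.0, -1.0]]
ft_force: [-0.4, 0.5, -2.7]
finger_gap: 0.0589
```

Request:
arm_command(
  targets="0 0 0 0 0 0;0 0 0 0 0 0;0 0 0 0 0 0;0 0 0 0 0 0;0 0 0 0 0 0",
)

```text
time_s: 19.88
ee_pos: [0.4857, 0.0172, 0.0914]
tcp_rot: [[-0.966, 0.258, -0.003], [0.258, 0.966, 0.001], [0.003, -0.0, -1.0]]
ft_force: [-0.1, 0.0, -3.0]
finger_gap: 0.0592
```

```bash
python3 t.py
```

```text
20.5333 [0.4855 0.0165 0.0914] gap 0.0587 F [-0.16 -0.07 -2.61] T [ 0.0001 -0.0023 -0.0128] sd [0.033 0.029 0.034] jaw-perp [-0.0007 -0.0022]
```

Tin r gives about 0.006, in the wrong direction for a ball, so it reads as packed. I'll take it to the carrier.

Request:
arm_command(
  targets="0.08 -0.2 0.05 0 0 0;0.15 -0.4 0.1 0 0 0;0.23 -0.6 0.15 0 0 0;0.3 -0.8 0.2 0 0 0;0.38 -1 0.25 0 0 0",
)

```text
time_s: 20.95
ee_pos: [0.5236, -0.0844, 0.1166]
tcp_rot: [[-0.966, 0.258, -0.003], [0.258, 0.966, 0.0], [0.003, -0.0, -1.0]]
ft_force: [1.1, 0.6, -2.1]
finger_gap: 0.0589
```

Request:
arm_command(
  targets="0.08 -0.2 0.05 0 0 0;0.15 -0.4 0.1 0 0 0;0.23 -0.6 0.15 0 0 0;0.3 -0.8 0.2 0 0 0;0.38 -1 0.25 0 0 0",
)

```text
time_s: 21.37
ee_pos: [0.5616, -0.1854, 0.1417]
tcp_rot: [[-0.966, 0.259, -0.004], [0.259, 0.966, 0.001], [0.004, -0.0, -1.0]]
ft_force: [-1.7, -0.5, -2.4]
finger_gap: 0.0588
```

Request:
arm_command(
  targets="0.08 -0.2 0.05 0 0 0;0.15 -0.4 0.1 0 0 0;0.23 -0.6 0.15 0 0 0;0.3 -0.8 0.2 0 0 0;0.38 -1 0.25 0 0 0",
)

```text
time_s: 21.78
ee_pos: [0.5996, -0.2863, 0.1667]
tcp_rot: [[-0.966, 0.259, -0.004], [0.259, 0.966, 0.001], [0.005, -0.0, -1.0]]
ft_force: [0.3, 0.4, -2.0]
finger_gap: 0.0589
```

Request:
arm_command(
  targets="0 0 0 0 0 0;0 0 0 0 0 0;0 0 0 0 0 0;0 0 0 0 0 0;0 0 0 0 0 0",
)

```text
time_s: 22.2
ee_pos: [0.5995, -0.2849, 0.1664]
tcp_rot: [[-0.966, 0.257, -0.005], [0.257, 0.966, 0.002], [0.005, 0.001, -1.0]]
ft_force: [0.2, -0.3, -2.5]
finger_gap: 0.0591
```

Run:
```python
from h import *
s,p,d,W=wtins("w3")
print(np.round(s['ee_pos'],4),s['time_s'],np.round(s['qpos'],2))
z=W[...,2]
m=((z>.0125)&(z<.022)&(d>0)&(W[...,1]<-.2)).astype(np.uint8)
cs,h=cv2.findContours(m,cv2.RETR_CCOMP,cv2.CHAIN_APPROX_NONE)
for c in cs:
    if cv2.contourArea(c)<400:continue
    q=c[:,0];P=W[q[:,1],q[:,0]];e=cv2.fitEllipse(c)
    print(int(cv2.contourArea(c)),np.round(e[0]),np.round(e[1]),np.round(ray("wrist",*e[0],.016,(s['ee_pos'],s['tcp_rot'])),4),cv2.minAreaRect(P[:,:2].astype(np.float32)) )
```

```text
[ 0.5995 -0.2849  0.1664] 22.2 [ 0.12  0.54  0.37  1.57 -0.21  1.07  1.86]
1292 [157. 192.] [ 16. 127.] [ 0.5673 -0.3994  0.016 ] ((0.5706092715263367, -0.40084201097488403), (0.016968384385108948, 0.09146632999181747), 79.97091674804688)
18647 [230. 106.] [112. 324.] [ 0.5084 -0.3063  0.016 ] ((0.5291372537612915, -0.30308717489242554), (0.28068068623542786, 0.09630949050188065), 10.92275619506836)
4712 [236. 117.] [76. 79.] [ 0.5197 -0.3041  0.016 ] ((0.5204378962516785, -0.3045867681503296), (0.07127534598112106, 0.07121186703443527), 31.02250099182129)
```

View pics/w3.png

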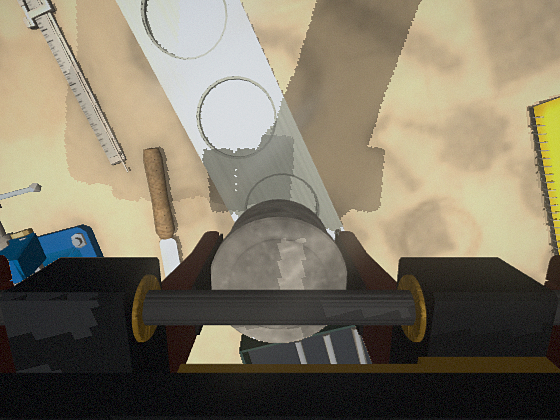

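The middle nest is clear at (236,117), the carrier is at 10.9°, and the far nest shows at (282,190), just in front of the held tin. The far nest works out at (0.616,-0.286), so I'll lower there.

Request:
arm_command(
  targets="0.05 0 -0.2 0 -0.001 0;0.1 0 -0.4 -0.0004 -0.0013 0;0.157 -0.005 -0.6 -0.0004 -0.0013 0;0.157 -0.005 -0.8 -0.0004 -0.0013 0;0.157 -0.005 -1 -0.0004 -0.0013 0",
)

```text
time_s: 22.67
ee_pos: [0.6157, -0.2846, 0.0657]
tcp_rot: [[-0.967, 0.256, -0.0], [0.256, 0.967, 0.001], [0.0, 0.001, -1.0]]
ft_force: [0.5, -0.7, -2.7]
finger_gap: 0.0592
```

Request:
arm_command(
  targets="0 0 -0.1 0 0 0;0 0 -0.2 0 0 0;0 0 -0.3 0 0 0;0 0 -0.3 0 0 0;0 0 -0.3 0 0 0",
)

```text
time_s: 23.08
ee_pos: [0.6158, -0.2845, 0.0358]
tcp_rot: [[-0.967, 0.256, -0.0], [0.256, 0.967, 0.001], [0.001, 0.001, -1.0]]
ft_force: [0.5, -0.4, -2.9]
finger_gap: 0.059
```

Run:
```python
from h import *
s,p,d,W=wtins("w4")
e=s['ee_pos'];print(np.round(e,4),s['time_s'])
for t in tops(W,d,e[2]-.011+.035,e[2]-.011+.055):print(t)
```

```text
[ 0.6158 -0.2845  0.0358] 23.0833
([0.6382, -0.2905, 0.0206], [278.0, 332.0])
([0.605, -0.2819, 0.0402], [278.0, 256.0])
```

Request:
arm_command(
  targets="-0.006 -0.01 -0.03 0 0 0;-0.006 -0.01 -0.06 0 0 0;-0.006 -0.01 -0.09 0 0 0;-0.006 -0.01 -0.12 0 0 0;-0.006 -0.01 -0.135 0 0 0",
)

```text
time_s: 23.55
ee_pos: [0.6154, -0.2857, 0.0224]
tcp_rot: [[-0.967, 0.256, 0.0], [0.256, 0.967, 0.0], [-0.0, 0.0, -1.0]]
ft_force: [1.0, 0.1, -3.3]
finger_gap: 0.059
```

Request:
arm_command(
  targets="0 0 -0.005 0 0 0;0 0 -0.01 0 0 0;0 0 -0.015 0 0 0;0 0 -0.02 0 0 0;0 0 -0.02 0 0 0",
)

```text
time_s: 23.97
ee_pos: [0.6154, -0.2857, 0.0204]
tcp_rot: [[-0.967, 0.256, 0.0], [0.256, 0.967, 0.0], [-0.0, 0.0, -1.0]]
ft_force: [-1.0, 0.7, -3.2]
finger_gap: 0.0587
```

Request:
arm_command(
  targets="0 0 -0.003 0 0 0;0 0 -0.006 0 0 0;0 0 -0.008 0 0 0;0 0 -0.008 0 0 0;0 0 -0.008 0 0 0",
)

```text
time_s: 24.38
ee_pos: [0.6156, -0.2857, 0.0199]
tcp_rot: [[-0.967, 0.256, 0.001], [0.256, 0.967, 0.0], [-0.0, 0.001, -1.0]]
ft_force: [-0.4, 1.2, -0.1]
finger_gap: 0.0588
```

Request:
arm_command(
  targets="0 0 0 0 0 0;0 0 0 0 0 0;0 0 0 0 0 0;0 0 0 0 0 0;0 0 0 0 0 0",
  hand=-1,
)

```text
time_s: 24.8
ee_pos: [0.6156, -0.2858, 0.02]
tcp_rot: [[-0.967, 0.256, 0.001], [0.256, 0.967, 0.0], [-0.001, 0.0, -1.0]]
ft_force: [-0.1, -0.7, 0.1]
finger_gap: 0.0868
```

Request:
arm_command(
  targets="0 0 0.1 0 0 0;0 0 0.3 0 0 0;0 0 0.5 0 0 0;0 0 0.75 0 0 0;0 0 1 0 0 0",
)

```text
time_s: 25.22
ee_pos: [0.6154, -0.2858, 0.1215]
tcp_rot: [[-0.967, 0.256, 0.0], [0.256, 0.967, 0.0], [-0.0, 0.0, -1.0]]
ft_force: [1.0, -0.4, 0.5]
finger_gap: 0.0876
```

Request:
arm_command(
  targets="-0.15 0.14 0.1 0 0 0;-0.3 0.28 0.2 0 0 0;-0.45 0.42 0.3 0 0 0;-0.6 0.56 0.35 0 0 0;-0.75 0.7 0.4 0 0 0",
)

```text
time_s: 25.63
ee_pos: [0.5399, -0.2154, 0.163]
tcp_rot: [[-0.967, 0.256, 0.002], [0.256, 0.967, 0.0], [-0.002, 0.001, -1.0]]
ft_force: [0.3, 0.5, 0.6]
finger_gap: 0.0878
```

Request:
arm_command(
  targets="-0.15 0.19 0 0 0 0;-0.3 0.38 0 0 0 0;-0.45 0.57 0 0 0 0;-0.6 0.76 0 0 0 0;-0.75 0.95 0 0 0 0",
)

```text
time_s: 26.05
ee_pos: [0.4642, -0.1197, 0.1637]
tcp_rot: [[-0.966, 0.257, 0.003], [0.257, 0.967, 0.0], [-0.003, 0.001, -1.0]]
ft_force: [0.3, 0.7, 0.4]
finger_gap: 0.0875
```

Request:
arm_command(
  targets="-0.1 0.15 0 0 0 0;-0.2 0.3 0 0 0 0;-0.34 0.45 0 0 0 0;-0.34 0.45 0 0 0 0;-0.34 0.45 0 0 0 0",
)

```text
time_s: 26.47
ee_pos: [0.4302, -0.0743, 0.1646]
tcp_rot: [[-0.967, 0.255, 0.005], [0.255, 0.967, 0.001], [-0.004, 0.002, -1.0]]
ft_force: [0.8, 0.5, 0.2]
finger_gap: 0.0881
```

Run:
```python
from h import *
s,p,d,W=wtins("w5")
print(np.round(s['ee_pos'],4),s['time_s'],np.round(s['tcp_rot'],3).tolist())
for t in tops(W,d,.038,.06):print(t)
p,d=grab_frame("top");np.savez("pics/top1.npz",p=p,d=d)
cv2.imwrite("pics/c2.png",cv2.resize(p[150:290,180:420,::-1],None,fx=3.3,fy=3.3,interpolation=cv2.INTER_CUBIC))
```

```text
[ 0.4302 -0.0743  0.1646] 26.4667 [[-0.967, 0.255, 0.005], [0.255, 0.967, 0.001], [-0.004, 0.002, -1.0]]
([0.4313, -0.0756, 0.033], [277.0, 199.0])
```

View pics/c2.png

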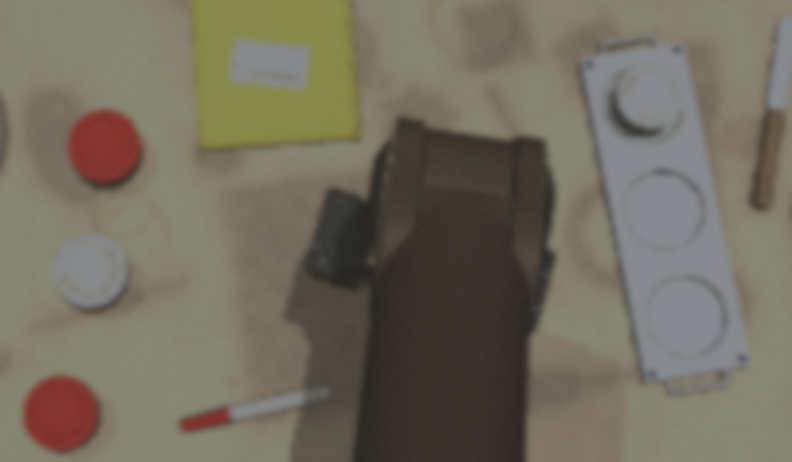

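The crop shows tin r seated in the far nest at (645,100), tin A still at (91,271), and the arm over tin C. I'll grasp and shake C.

Request:
arm_command(
  targets="0.01 -0.013 -0.2 -0.0003 0.0016 0;0.01 -0.013 -0.4 -0.0003 0.0016 0;0.01 -0.013 -0.6 -0.0003 0.0016 0;0.01 -0.013 -0.8 -0.0003 0.0016 0;0.01 -0.013 -1 -0.0003 0.0016 0",
)

```text
time_s: 26.98
ee_pos: [0.4328, -0.0777, 0.0636]
tcp_rot: [[-0.966, 0.258, 0.0], [0.258, 0.966, -0.002], [-0.001, -0.001, -1.0]]
ft_force: [0.4, 0.3, -0.9]
finger_gap: 0.0876
```

Request:
arm_command(
  targets="0 0 -0.15 0 0 0;0 0 -0.3 0 0 0;0 0 -0.4 0 0 0;0 0 -0.48 0 0 0;0 0 -0.52 0 0 0",
)

```text
time_s: 27.4
ee_pos: [0.4328, -0.0782, 0.0107]
tcp_rot: [[-0.966, 0.259, -0.0], [0.259, 0.966, -0.002], [-0.0, -0.002, -1.0]]
ft_force: [-0.6, 0.1, 0.2]
finger_gap: 0.0878
```

Request:
arm_command(
  targets="0 0 0 0 0 0;0 0 0 0 0 0;0 0 0 0 0 0;0 0 0 0 0 0;0 0 0 0 0 0",
  hand=1,
  newtons=30,
)

```text
time_s: 27.82
ee_pos: [0.4335, -0.078, 0.0114]
tcp_rot: [[-0.966, 0.259, 0.001], [0.259, 0.966, -0.002], [-0.001, -0.001, -1.0]]
ft_force: [0.0, 0.6, 1.3]
finger_gap: 0.0645
```

Request:
arm_command(
  targets="0 0 0.1 0 0 0;0 0 0.2 0 0 0;0 0 0.4 0 0 0;0 0 0.6 0 0 0;0 0 0.8 0 0 0",
)

```text
time_s: 28.23
ee_pos: [0.4329, -0.0782, 0.093]
tcp_rot: [[-0.966, 0.259, 0.001], [0.259, 0.966, -0.002], [-0.001, -0.002, -1.0]]
ft_force: [0.4, 0.4, -3.2]
finger_gap: 0.0641
```

Request:
arm_command(
  targets="-0.03 -0.12 0 0 0 0;-0.06 -0.23 0 0 0 0;-0.1 -0.35 0 0 0 0;-0.13 -0.46 0 0 0 0;-0.16 -0.58 0 0 0 0",
)

```text
time_s: 28.65
ee_pos: [0.4166, -0.1366, 0.094]
tcp_rot: [[-0.966, 0.259, 0.001], [0.259, 0.966, -0.002], [-0.002, -0.001, -1.0]]
ft_force: [-0.1, -0.5, -2.4]
finger_gap: 0.0645
```

Request:
arm_command(
  targets="0.03 0.12 0 0 0 0;0.06 0.23 0 0 0 0;0.1 0.35 0 0 0 0;0.13 0.46 0 0 0 0;0.16 0.58 0 0 0 0",
)

```text
time_s: 29.07
ee_pos: [0.4324, -0.0784, 0.095]
tcp_rot: [[-0.966, 0.26, 0.002], [0.26, 0.966, -0.002], [-0.002, -0.001, -1.0]]
ft_force: [0.5, -0.1, -3.1]
finger_gap: 0.0647
```

Request:
arm_command(
  targets="0 0 0 0 0 0;0 0 0 0 0 0;0 0 0 0 0 0;0 0 0 0 0 0;0 0 0 0 0 0",
)

```text
time_s: 29.48
ee_pos: [0.4322, -0.0791, 0.0951]
tcp_rot: [[-0.965, 0.261, 0.002], [0.261, 0.965, -0.002], [-0.002, -0.001, -1.0]]
ft_force: [0.0, -0.2, -3.6]
finger_gap: 0.0639
```

```bash
python3 t.py
```

```text
30.1333 [ 0.4325 -0.0784  0.095 ] gap 0.0644 F [-0.07 -0.19 -3.33] T [-0.0049  0.0039  0.0085] sd [0.025 0.025 0.021] jaw-perp [0.0057 0.0024]
```

Request:
arm_command(
  targets="-0.03 -0.12 0 0 0 0;-0.06 -0.23 0 0 0 0;-0.1 -0.35 0 0 0 0;-0.13 -0.46 0 0 0 0;-0.16 -0.58 0 0 0 0",
)

```text
time_s: 30.55
ee_pos: [0.4162, -0.1368, 0.095]
tcp_rot: [[-0.966, 0.259, 0.002], [0.259, 0.966, -0.002], [-0.002, -0.001, -1.0]]
ft_force: [0.3, -0.3, -3.6]
finger_gap: 0.0641
```

Request:
arm_command(
  targets="0 0 0 0 0 0;0 0 0 0 0 0;0 0 0 0 0 0;0 0 0 0 0 0;0 0 0 0 0 0",
)

```text
time_s: 30.97
ee_pos: [0.4164, -0.136, 0.0949]
tcp_rot: [[-0.966, 0.258, 0.002], [0.258, 0.966, -0.001], [-0.002, -0.001, -1.0]]
ft_force: [-0.4, -0.3, -2.5]
finger_gap: 0.0645
```

```bash
python3 t.py
```

```text
31.6167 [ 0.4162 -0.1368  0.0949] gap 0.064 F [-0.04 -0.09 -3.47] T [-0.0138 -0.0035 -0.0092] sd [0.027 0.028 0.033] jaw-perp [ 0.0125 -0.0069]
```

Tin C shifts only about 0.007, again the wrong way, so it is packed. Tin A is therefore the rattling one. C goes to the middle nest, whose centre was measured directly at (0.520,-0.304).

Request:
arm_command(
  targets="0.1 -0.17 0.06 0 0 0;0.21 -0.34 0.12 0 0 0;0.32 -0.5 0.18 0 0 0;0.42 -0.67 0.24 0 0 0;0.53 -0.84 0.3 0 0 0",
)

```text
time_s: 32.03
ee_pos: [0.4695, -0.2215, 0.1252]
tcp_rot: [[-0.966, 0.259, 0.002], [0.259, 0.966, -0.002], [-0.002, -0.001, -1.0]]
ft_force: [1.1, -0.2, -4.4]
finger_gap: 0.0642
```

Request:
arm_command(
  targets="0.1 -0.17 0 0 0 0;0.21 -0.34 0 0 0 0;0.32 -0.5 0 0 0 0;0.42 -0.67 0 0 0 0;0.53 -0.84 0 0 0 0",
)

```text
time_s: 32.45
ee_pos: [0.5226, -0.3061, 0.1248]
tcp_rot: [[-0.966, 0.259, 0.001], [0.259, 0.966, -0.001], [-0.001, -0.001, -1.0]]
ft_force: [0.3, 0.8, -2.8]
finger_gap: 0.0644
```

Request:
arm_command(
  targets="0 0 -0.15 0 0 0;0 0 -0.3 0 0 0;0 0 -0.45 0 0 0;0 0 -0.6 0 0 0;0 0 -0.6 0 0 0",
)

```text
time_s: 32.87
ee_pos: [0.5208, -0.305, 0.0617]
tcp_rot: [[-0.966, 0.259, -0.004], [0.259, 0.966, 0.001], [0.004, -0.0, -1.0]]
ft_force: [-0.3, 0.0, -3.7]
finger_gap: 0.0645
```

Run:
```python
from h import *
s,p,d,W=wtins("w6")
e=s['ee_pos'];print(np.round(e,4),s['time_s'],np.round(s['tcp_rot'],4).tolist())
z=W[...,2]
m=((z>.0125)&(z<.022)&(d>0)&(W[...,1]<-.2)).astype(np.uint8)
cs,h=cv2.findContours(m,cv2.RETR_CCOMP,cv2.CHAIN_APPROX_NONE)
for c in cs:
    if cv2.contourArea(c)<400:continue
    q=c[:,0];P=W[q[:,1],q[:,0]];E=cv2.fitEllipse(c)
    print(int(cv2.contourArea(c)),np.round(E[0]),np.round(E[1]),np.round(ray("wrist",*E[0],.016,(s['ee_pos'],s['tcp_rot'])),4),cv2.minAreaRect(P[:,:2].astype(np.float32)) )
```

```text
[ 0.5208 -0.305   0.0617] 32.8667 [[-0.9659, 0.2589, -0.0039], [0.2589, 0.9659, 0.001], [0.0041, -0.0, -1.0]]
493 [281. 350.] [20. 36.] [ 0.6145 -0.328   0.016 ] ((0.6156484484672546, -0.32852479815483093), (0.02987057715654373, 0.016620121896266937), 5.030247211456299)
32706 [227. 114.] [169. 312.] [ 0.4432 -0.3171  0.016 ] ((0.46376287937164307, -0.31566599011421204), (0.19052058458328247, 0.09678005427122116), 10.726401329040527)
11226 [209.  83.] [115. 124.] [ 0.4233 -0.3221  0.016 ] ((0.42421260476112366, -0.3230683207511902), (0.07115166634321213, 0.0708930641412735), 30.876495361328125)
```

Request:
arm_command(
  targets="0.02 0 -0.1 -0.001 -0.0016 0;0.02 0 -0.2 -0.001 -0.0016 0;0.02 0 -0.25 -0.001 -0.0016 0;0.02 0 -0.28 -0.001 -0.0016 0;0.02 0 -0.28 -0.001 -0.0016 0",
)

```text
time_s: 33.33
ee_pos: [0.5231, -0.3052, 0.0345]
tcp_rot: [[-0.966, 0.259, 0.001], [0.259, 0.966, -0.002], [-0.002, -0.002, -1.0]]
ft_force: [-1.2, -0.4, -2.6]
finger_gap: 0.0645
```

Request:
arm_command(
  targets="0 0 0 0 0 0;0 0 0 0 0 0;0 0 0 0 0 0;0 0 0 0 0 0;0 0 0 0 0 0",
)

```text
time_s: 33.75
ee_pos: [0.5232, -0.3053, 0.0348]
tcp_rot: [[-0.966, 0.259, 0.002], [0.259, 0.966, -0.003], [-0.003, -0.002, -1.0]]
ft_force: [0.0, -0.4, -3.3]
finger_gap: 0.0642
```

Next I lower from 0.0348 towards 0.0205 in two slow calls.

Request:
arm_command(
  targets="-0.004 0.003 -0.02 0 0 0;-0.004 0.003 -0.04 0 0 0;-0.004 0.003 -0.06 0 0 0;-0.004 0.003 -0.08 0 0 0;-0.004 0.003 -0.08 0 0 0",
)

```text
time_s: 34.17
ee_pos: [0.5225, -0.3048, 0.0262]
tcp_rot: [[-0.966, 0.259, 0.001], [0.259, 0.966, -0.002], [-0.002, -0.002, -1.0]]
ft_force: [0.2, 0.4, -3.8]
finger_gap: 0.0645
```

Request:
arm_command(
  targets="0 0 -0.012 0 0 0;0 0 -0.024 0 0 0;0 0 -0.036 0 0 0;0 0 -0.048 0 0 0;0 0 -0.055 0 0 0",
)

```text
time_s: 34.58
ee_pos: [0.5225, -0.3048, 0.0205]
tcp_rot: [[-0.966, 0.259, 0.001], [0.259, 0.966, -0.002], [-0.002, -0.002, -1.0]]
ft_force: [0.4, 0.7, -3.8]
finger_gap: 0.0643
```

Request:
arm_command(
  targets="0 0 -0.003 0 0 0;0 0 -0.006 0 0 0;0 0 -0.006 0 0 0;0 0 -0.006 0 0 0;0 0 -0.006 0 0 0",
)

```text
time_s: 35.0
ee_pos: [0.5226, -0.3048, 0.0204]
tcp_rot: [[-0.966, 0.259, 0.001], [0.259, 0.966, -0.002], [-0.002, -0.002, -1.0]]
ft_force: [-2.9, 1.2, 6.0]
finger_gap: 0.064
```

Request:
arm_command(
  targets="0 0 0 0 0 0;0 0 0 0 0 0;0 0 0 0 0 0;0 0 0 0 0 0;0 0 0 0 0 0",
  hand=-1,
)

```text
time_s: 35.42
ee_pos: [0.5227, -0.3049, 0.0203]
tcp_rot: [[-0.966, 0.259, 0.001], [0.259, 0.966, -0.002], [-0.002, -0.002, -1.0]]
ft_force: [1.1, 0.5, 0.4]
finger_gap: 0.0876
```

Request:
arm_command(
  targets="0 0 0.1 0 0 0;0 0 0.3 0 0 0;0 0 0.5 0 0 0;0 0 0.75 0 0 0;0 0 1 0 0 0",
)

```text
time_s: 35.83
ee_pos: [0.5224, -0.3049, 0.1218]
tcp_rot: [[-0.966, 0.259, 0.001], [0.259, 0.966, -0.002], [-0.002, -0.002, -1.0]]
ft_force: [0.6, -0.1, 0.9]
finger_gap: 0.0877
```

Request:
arm_command(
  targets="-0.05 0.03 0.2 0 0 0;-0.1 0.06 0.4 0 0 0;-0.15 0.08 0.6 0 0 0;-0.15 0.1 0.8 0 0 0;-0.15 0.1 0.8 0 0 0",
)

```text
time_s: 36.25
ee_pos: [0.5088, -0.2958, 0.2066]
tcp_rot: [[-0.966, 0.26, 0.007], [0.26, 0.966, -0.004], [-0.008, -0.002, -1.0]]
ft_force: [0.1, -0.7, 0.3]
finger_gap: 0.088
```

Run:
```python
from h import *
s,p,d,W=wtins("w7")
print(np.round(s['ee_pos'],4),s['time_s'],np.round(s['tcp_rot'],4).tolist())
z=W[...,2]
print(tops(W,d,.046,.066))
for c in[(.5204,-.3046),(.6166,-.286)]:
    r=np.hypot(W[...,0]-c[0],W[...,1]-c[1]);k=(r<.026)&(d>0)&(z>.045)&(z<.065)
    if k.sum()>100:
        A=np.c_[W[k][:,:2]-c,np.ones(k.sum())];print(c,k.sum(),np.linalg.lstsq(A,W[k][:,2],rcond=None)[0])
```

```text
[ 0.5088 -0.2958  0.2066] 36.25 [[-0.9657, 0.2596, 0.0072], [0.2596, 0.9657, -0.0045], [-0.0082, -0.0025, -1.0]]
[([0.616, -0.2861, 0.0302], [314.0, 274.0]), ([0.52, -0.304, 0.0331], [274.0, 202.0])]
(0.5204, -0.3046) 2044 [-0.00141483 -0.0008871   0.05290993]
(0.6166, -0.286) 1131 [-0.00435551 -0.00115782  0.05287895]
```

View pics/w7.png

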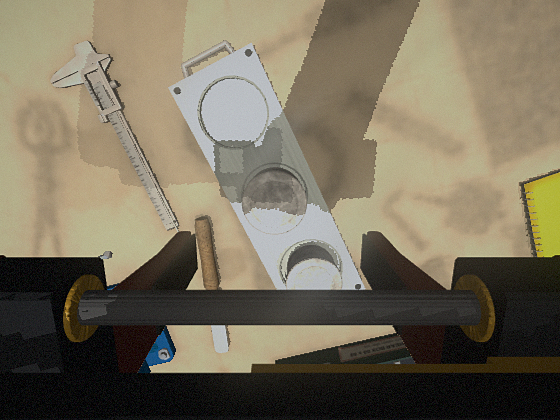

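The wrist view shows both tins seated: C at (274,202) and r at (314,274). Both lids are flat to within 0.3° at z 0.053. I'm going back for tin A.

Request:
arm_command(
  targets="-0.02 0.2 -0.02 0.001 0.002 0;-0.05 0.4 -0.04 0.0014 0.0023 0;-0.07 0.6 -0.06 0.0014 0.0023 0;-0.09 0.8 -0.08 0.0014 0.0023 0;-0.12 1 -0.1 0.0014 0.0023 0",
)

```text
time_s: 36.72
ee_pos: [0.4958, -0.1945, 0.1937]
tcp_rot: [[-0.966, 0.259, -0.003], [0.259, 0.966, 0.001], [0.003, -0.0, -1.0]]
ft_force: [0.1, 0.3, 0.0]
finger_gap: 0.0875
```

Request:
arm_command(
  targets="-0.02 0.2 -0.02 0 0 0;-0.05 0.4 -0.04 0 0 0;-0.07 0.6 -0.06 0 0 0;-0.09 0.8 -0.08 0 0 0;-0.12 1 -0.1 0 0 0",
)

```text
time_s: 37.13
ee_pos: [0.4832, -0.0934, 0.1829]
tcp_rot: [[-0.966, 0.259, -0.004], [0.259, 0.966, 0.001], [0.004, -0.0, -1.0]]
ft_force: [0.4, 0.2, -0.1]
finger_gap: 0.0881
```

Request:
arm_command(
  targets="-0.02 0.2 -0.02 0 0 0;-0.05 0.4 -0.04 0 0 0;-0.07 0.6 -0.06 0 0 0;-0.09 0.8 -0.08 0 0 0;-0.12 1 -0.1 0 0 0",
)

```text
time_s: 37.55
ee_pos: [0.4706, 0.0074, 0.1722]
tcp_rot: [[-0.966, 0.259, -0.005], [0.259, 0.966, 0.001], [0.005, -0.001, -1.0]]
ft_force: [-0.5, -0.1, 0.7]
finger_gap: 0.0875
```

Request:
arm_command(
  targets="-0.02 0.2 -0.02 0 0 0;-0.05 0.4 -0.04 0 0 0;-0.07 0.6 -0.06 0 0 0;-0.09 0.8 -0.08 0 0 0;-0.12 1 -0.1 0 0 0",
)

```text
time_s: 37.97
ee_pos: [0.458, 0.1082, 0.1614]
tcp_rot: [[-0.966, 0.259, -0.006], [0.259, 0.966, 0.0], [0.006, -0.001, -1.0]]
ft_force: [0.2, 0.3, -0.0]
finger_gap: 0.088
```

Request:
arm_command(
  targets="-0.02 0.2 0 0 0 0;-0.05 0.4 0 0 0 0;-0.07 0.6 0 0 0 0;-0.09 0.8 0 0 0 0;-0.12 1 0 0 0 0",
)

```text
time_s: 38.38
ee_pos: [0.4455, 0.2088, 0.1607]
tcp_rot: [[-0.966, 0.26, -0.007], [0.26, 0.966, -0.001], [0.007, -0.002, -1.0]]
ft_force: [0.2, -0.2, 0.5]
finger_gap: 0.0884
```

Run:
```python
from h import *
s,p,d,W=wtins("w8")
print(np.round(s['ee_pos'],4),s['time_s'],np.round(s['tcp_rot'],4).tolist(),np.round(s['qpos'],2))
for t in tops(W,d,.038,.06):print(t)
# notebook from first top view
f=np.load('pics/top0.npz');L=cv2.cvtColor(cv2.GaussianBlur(f['p'],(3,3),0),cv2.COLOR_RGB2HSV)
m=((L[...,0]>24)&(L[...,0]<36)&(L[...,1]>130)).astype(np.uint8);m[:115]=0;m[205:]=0;m[:,:225]=0;m[:,300:]=0
c=max(cv2.findContours(m,cv2.RETR_EXTERNAL,cv2.CHAIN_APPROX_NONE)[0],key=cv2.contourArea)
r=cv2.minAreaRect(c);print(r,ray("top",*r[0],.011),[np.round(ray("top",*q,.011)[:2],3).tolist() for q in cv2.boxPoints(r)])
```

```text
[0.4455 0.2088 0.1607] 38.3833 [[-0.9657, 0.2596, -0.007], [0.2596, 0.9657, -0.0006], [0.0066, -0.0024, -1.0]] [-0.65  0.26  0.14  1.99 -0.05  0.91  0.82]
([0.5711, 0.1961, 0.0308], [299.0, 334.0])
([0.4506, 0.206, 0.0331], [278.0, 206.0])
([0.3256, 0.2268, 0.033], [262.0, 53.0])Traceback (most recent call last):
  File "<stdin>", line 8, in <module>
ValueError: max() iterable argument is empty
```

Request:
arm_command(
  targets="0.02 -0.01 -0.2 0.0002 -0.0022 0;0.03 -0.03 -0.4 0.0002 -0.0022 0;0.045 -0.03 -0.6 0.0002 -0.0022 0;0.045 -0.03 -0.8 0.0002 -0.0022 0;0.045 -0.03 -1 0.0002 -0.0022 0",
)

```text
time_s: 38.85
ee_pos: [0.4487, 0.2099, 0.0593]
tcp_rot: [[-0.967, 0.256, -0.001], [0.256, 0.967, 0.002], [0.001, 0.001, -1.0]]
ft_force: [-1.2, 0.1, -0.1]
finger_gap: 0.0878
```

Request:
arm_command(
  targets="0 0 -0.15 0 0 0;0 0 -0.3 0 0 0;0 0 -0.4 0 0 0;0 0 -0.46 0 0 0;0 0 -0.48 0 0 0",
)

```text
time_s: 39.27
ee_pos: [0.4481, 0.2094, 0.0103]
tcp_rot: [[-0.967, 0.256, -0.002], [0.256, 0.967, 0.001], [0.003, 0.0, -1.0]]
ft_force: [-0.3, -0.3, -0.2]
finger_gap: 0.0879
```

Request:
arm_command(
  targets="0 0 0 0 0 0;0 0 0 0 0 0;0 0 0 0 0 0;0 0 0 0 0 0;0 0 0 0 0 0",
  hand=1,
  newtons=30,
)

```text
time_s: 39.68
ee_pos: [0.4483, 0.2092, 0.0108]
tcp_rot: [[-0.967, 0.256, -0.002], [0.256, 0.967, 0.001], [0.002, 0.0, -1.0]]
ft_force: [-1.6, -1.2, 3.7]
finger_gap: 0.0641
```

Request:
arm_command(
  targets="0 0 0.1 0 0 0;0 0 0.25 0 0 0;0 0 0.5 0 0 0;0 0 0.75 0 0 0;0 0 1 0 0 0",
)

```text
time_s: 40.1
ee_pos: [0.4479, 0.2091, 0.1124]
tcp_rot: [[-0.967, 0.256, -0.002], [0.256, 0.967, 0.001], [0.002, -0.0, -1.0]]
ft_force: [0.7, 0.6, -2.8]
finger_gap: 0.0641
```

Request:
arm_command(
  targets="0.03 0.12 0 0 0 0;0.06 0.23 0 0 0 0;0.1 0.35 0 0 0 0;0.13 0.46 0 0 0 0;0.16 0.58 0 0 0 0",
)

```text
time_s: 40.52
ee_pos: [0.4634, 0.2683, 0.1109]
tcp_rot: [[-0.967, 0.255, -0.004], [0.255, 0.967, -0.001], [0.004, -0.002, -1.0]]
ft_force: [0.2, 0.7, -4.2]
finger_gap: 0.0643
```

Request:
arm_command(
  targets="-0.03 -0.12 0 0 0 0;-0.06 -0.23 0 0 0 0;-0.1 -0.35 0 0 0 0;-0.13 -0.46 0 0 0 0;-0.16 -0.58 0 0 0 0",
)

```text
time_s: 40.93
ee_pos: [0.4467, 0.2083, 0.1107]
tcp_rot: [[-0.967, 0.256, -0.005], [0.256, 0.967, -0.001], [0.004, -0.002, -1.0]]
ft_force: [0.1, -0.4, -2.7]
finger_gap: 0.0644
```

Request:
arm_command(
  targets="0 0 0 0 0 0;0 0 0 0 0 0;0 0 0 0 0 0;0 0 0 0 0 0;0 0 0 0 0 0",
)

```text
time_s: 41.35
ee_pos: [0.4469, 0.209, 0.1109]
tcp_rot: [[-0.967, 0.256, -0.005], [0.256, 0.967, -0.001], [0.004, -0.002, -1.0]]
ft_force: [0.2, -0.3, -3.2]
finger_gap: 0.064
```

```bash
python3 t.py
```

```text
42.0 [0.4467 0.2084 0.1107] gap 0.0637 F [-0.07  0.01 -3.36] T [0.0146 0.0104 0.0083] sd [0.039 0.025 0.033] jaw-perp [-0.0114  0.0138]
```

Request:
arm_command(
  targets="0.03 0.12 0 0 0 0;0.06 0.23 0 0 0 0;0.1 0.35 0 0 0 0;0.13 0.46 0 0 0 0;0.16 0.58 0 0 0 0",
)

```text
time_s: 42.42
ee_pos: [0.4631, 0.2681, 0.1106]
tcp_rot: [[-0.967, 0.255, -0.005], [0.255, 0.967, -0.001], [0.004, -0.002, -1.0]]
ft_force: [0.1, -0.5, -2.8]
finger_gap: 0.064
```

Request:
arm_command(
  targets="0 0 0 0 0 0;0 0 0 0 0 0;0 0 0 0 0 0;0 0 0 0 0 0;0 0 0 0 0 0",
)

```text
time_s: 42.83
ee_pos: [0.4631, 0.2674, 0.1106]
tcp_rot: [[-0.967, 0.256, -0.005], [0.256, 0.967, -0.001], [0.004, -0.003, -1.0]]
ft_force: [-0.7, 0.7, -1.8]
finger_gap: 0.0644
```

```bash
python3 t.py
python3 - <<'E'
from h import *
f=np.load('pics/top0.npz');p=cv2.GaussianBlur(f['p'],(3,3),0).astype(int)
print(p[150,262],p[250,230])
m=(((p[...,0]-p[...,2])>60)&((p[...,1]-p[...,2])>60)).astype(np.uint8);m[:110]=0;m[210:]=0;m[:,:225]=0;m[:,300:]=0
c=max(cv2.findContours(m,cv2.RETR_EXTERNAL,cv2.CHAIN_APPROX_NONE)[0],key=cv2.contourArea)
r=cv2.minAreaRect(c);print(r,ray("top",*r[0],.011),[np.round(ray("top",*q,.011)[:2],3).tolist() for q in cv2.boxPoints(r)])
E
```

```text
43.4833 [0.4631 0.2681 0.1107] gap 0.0642 F [-0.15  0.23 -2.96] T [-0.0095  0.0175  0.0038] sd [0.028 0.019 0.024] jaw-perp [0.0137 0.0145]
[124 127  68] [124 124 106]Traceback (most recent call last):
  File "<stdin>", line 5, in <module>
ValueError: max() iterable argument is empty
```

Tin A again shifts by about 0.025 in the direction a ball would move, as in every pair, while the other two did not. Now the notebook centre.

Run:
```python
from h import *
f=np.load('pics/top0.npz');p=cv2.GaussianBlur(f['p'],(3,3),0).astype(int)
m=((p[...,1]-p[...,2])>36).astype(np.uint8);m[:110]=0;m[210:]=0;m[:,:225]=0;m[:,300:]=0
c=max(cv2.findContours(m,cv2.RETR_EXTERNAL,cv2.CHAIN_APPROX_NONE)[0],key=cv2.contourArea)
r=cv2.minAreaRect(c);print(r,ray("top",*r[0],.011),[np.round(ray("top",*q,.011)[:2],3).tolist() for q in cv2.boxPoints(r)])
```

```text
((261.98223876953125, 159.7512664794922), (66.6159896850586, 48.30549621582031), 85.91438293457031) [0.67669148 0.05332732 0.011     ] [[0.774, 0.137], [0.789, -0.01], [0.581, -0.028], [0.567, 0.116]]
```

Request:
arm_command(
  targets="0.13 -0.13 0.07 0.0006 -0.001 0;0.27 -0.27 0.13 0.0006 -0.001 0;0.41 -0.41 0.2 0.0006 -0.001 0;0.55 -0.56 0.27 0.0006 -0.001 0;0.7 -0.71 0.35 0.0006 -0.001 0",
)

```text
time_s: 43.9
ee_pos: [0.5334, 0.1964, 0.1458]
tcp_rot: [[-0.967, 0.255, -0.002], [0.255, 0.967, 0.001], [0.002, 0.0, -1.0]]
ft_force: [0.2, -0.0, -2.2]
finger_gap: 0.0644
```

Request:
arm_command(
  targets="0.14 -0.14 0.05 0 0 0;0.28 -0.28 0.1 0 0 0;0.42 -0.42 0.15 0 0 0;0.56 -0.57 0.2 0 0 0;0.7 -0.71 0.26 0 0 0",
)

```text
time_s: 44.32
ee_pos: [0.6038, 0.1245, 0.1718]
tcp_rot: [[-0.967, 0.255, -0.003], [0.255, 0.967, 0.0], [0.003, -0.0, -1.0]]
ft_force: [0.8, 0.2, -2.7]
finger_gap: 0.064
```

Request:
arm_command(
  targets="0.14 -0.14 0 0 0 0;0.28 -0.28 0 0 0 0;0.4 -0.42 0 0 0 0;0.52 -0.55 0 0 0 0;0.6 -0.65 0 0 0 0",
)

```text
time_s: 44.73
ee_pos: [0.6646, 0.0579, 0.1715]
tcp_rot: [[-0.967, 0.256, -0.003], [0.256, 0.967, -0.0], [0.003, -0.001, -1.0]]
ft_force: [-0.0, -0.7, -2.8]
finger_gap: 0.0644
```

Request:
arm_command(
  targets="0 0 0 0 0 0;0 0 0 0 0 0;0 0 0 0 0 0;0 0 0 0 0 0;0 0 0 0 0 0",
)

```text
time_s: 45.15
ee_pos: [0.6641, 0.0593, 0.1716]
tcp_rot: [[-0.967, 0.254, -0.003], [0.254, 0.967, 0.0], [0.003, -0.0, -1.0]]
ft_force: [-0.3, -0.1, -3.4]
finger_gap: 0.0641
```

Request:
arm_command(
  targets="0.03 -0.02 0 0 -0.0006 0;0.06 -0.04 0 0 -0.0006 0;0.09 -0.055 0 0 -0.0006 0;0.1 -0.055 0 0 -0.0006 0;0.1 -0.055 0 0 -0.0006 0",
)

```text
time_s: 45.57
ee_pos: [0.6744, 0.0535, 0.1715]
tcp_rot: [[-0.967, 0.255, -0.001], [0.255, 0.967, 0.0], [0.001, -0.0, -1.0]]
ft_force: [0.2, -0.2, -1.9]
finger_gap: 0.0641
```

Request:
arm_command(
  targets="0 0 0 0 0 0;0 0 0 0 0 0;0 0 0 0 0 0;0 0 0 0 0 0;0 0 0 0 0 0",
)

```text
time_s: 45.98
ee_pos: [0.6744, 0.0536, 0.1715]
tcp_rot: [[-0.967, 0.255, -0.001], [0.255, 0.967, 0.0], [0.001, -0.0, -1.0]]
ft_force: [-0.1, 0.3, -2.6]
finger_gap: 0.0643
```

Run:
```python
from h import *
s=observe();print(s['time_s'],np.round(s['ee_pos'],4),np.round(s['tcp_rot'],3).tolist(),np.abs(s['joint_vel']).max(),s['finger_gap'])
p,d=grab_frame("scene");cv2.imwrite("pics/s9.png",p[:,:,::-1])
```

```text
45.9833 [0.6744 0.0536 0.1715] [[-0.967, 0.255, -0.001], [0.255, 0.967, 0.0], [0.001, -0.0, -1.0]] 0.0012450418855774752 0.06428279878716772
```

View pics/s9.png

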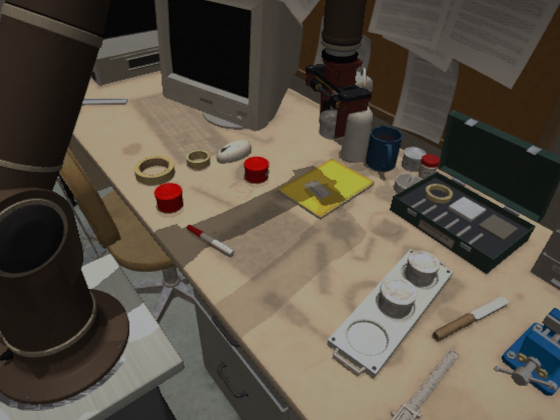

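The final scene shows two tins seated in the far and middle nests, at (422,265) and (398,295). The hand is over the notebook at about (340,110). The red look-alikes and other things are where they were. The tin is still in the grip, with a 64 mm gap and about 3 N of weight. I'm handing in.

```bash
python3 -c "
from cell import *
print(hand_in())"
```

```text
the job is handed in; nothing more can be done
None
```

The job is handed in at about 46 s. The two packed tins are in the carrier, and the rattling one is held over the notebook.

- **Which tin rattles:** I shook all three. The left-hand tin's wrist moment shifted by about 0.025–0.05 N m in every pair of opposite strokes, always in the direction a loose ball would move. The small tin (tin_r) and the right-hand tin shifted by only about 0.007 N m, the wrong way for a ball.
- **Placed tins:** tin_r is in the far nest and the right-hand tin is in the middle nest. Both lids measured flat to within 0.3° at the expected height, and the centres are within about 1 mm of the nests.
- **Final hold:** the rattling tin is over the middle of the notebook, with its underside about 15 cm above the cover. It was level to about 0.1°, still, and gripped at 30 N.

**Doubtful points:**
- The rattle was weaker than expected. Most pairs gave about 0.025 N m, just under the stated 0.03–0.06, and each reading was noisy by about 0.01. The choice rests on the shift always having the same sign and on the contrast with the other two tins.
- Setting the rattling tin back on the desk between tests pressed down with about 17 N.
- In the last picture the held tin is mostly hidden behind the gripper. That it is still held is judged from the finger gap (64 mm) and the weight (about 3 N).

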